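Stand up a T-bolt and lock it in the clamping plate

TASK

The grey bearing housing on the slotted clamping plate is clamped on one side only; put the loose T-bolt into the free slot for the second clamp. Tip the bolt up onto its head where it lies, with the head staying on the bench, let it stand there on its own, then take it again from above and put its head down through the free slot, level with the bolt of the other clamp. Give it a quarter turn clockwise, until it stops crosswise under the slot's lips, and leave it standing there; leave the strap, nut and sleeves where they are.

Things in the scene. Friction and masses are not known exactly. Their poses are not given: they have to be found in the camera images.
- bolt: The loose T-bolt: bare steel, 150 mm long, 0.36 to 0.5 kg, lying on the bench. Round threaded shank, 20 mm across; at one end a flat hammer head 37 x 20 x 14 mm, as thick as the shank, so it lies flat. Origin: mid-length, on its underside as it lies, 10 mm off the shank's axis. x runs along the shank from head to threaded tip, y along the head's 37 mm length, z up as it lies
- bolt_foot (a point): centre of the flat end face of the bolt's head, on the shank's axis (its foot when it stands: 31 x 20 mm, it stands alone but falls beyond about 7 degrees). Axes as the bolt's. Two diagonal corners of the head are rounded off so that inside the slot it can turn clockwise only, seen from above the tip
- bolt_tip (a point): centre of the bolt's threaded end, on the shank's axis, 150 mm from bolt_foot along x; axes as the bolt's
- plate: Dark cast-iron clamping plate fixed to the bench, 240 mm (x) by 220 mm (y), 50 mm thick; origin at the centre of its underside. Two T-slots run along x, centred at y = -55 mm (free) and y = +55 mm (used). Between them sits the grey housing: flange 150 x 76 mm, 20 mm thick, round boss to 104 mm above the bench
- slot_mouth (a point): top of the free slot, mid-width, 50 mm above the bench, level with the other clamp's bolt; axes as the plate's, x along the slot. Slot 22 mm wide, rims chamfered 2 mm, lips 23 mm deep; below them a channel 38 mm wide, 17 mm high
- slot_floor (a point): floor of the free slot's channel, 40 mm below slot_mouth, 10 mm above the bench; axes as the plate's. A bolt's head put down lengthwise rests here with 3 mm of play under the lips; turned clockwise it goes 92 to 102 degrees until its square corners meet the channel walls and it stops
- other_bolt (a point): top of the bolt end of the finished clamp (step block, strap, nut) over the used slot, at plate x = 0, y = +55 mm, 119 mm above the bench; axes as the plate's
- strap: loose clamp strap, flat steel bar 120 x 38 x 16 mm lying near the bolt; origin at the centre of its underside (bystander)
- nut: loose hexagon nut, 30 mm across flats, 18 mm high, lying near the bolt; origin at the centre of its underside (bystander)
- sleeve1: bare steel sleeve, 38 mm across, 40 mm high, standing on paper between plate and bolt; origin at the centre of its underside (bystander)
- sleeve2: second steel sleeve, as sleeve1 (bystander)
- sleeve3: third steel sleeve, as sleeve1 (bystander)
Mind the look-alikes: they are no part of the job. Leave any blue, orange or turquoise look-alike of the bolt alone.

How it is judged (in metres and radians):
On the way, in this order (a step that is already met when the one before it is completed fails the run):
1. the bolt stands on its head on the bench, let go (angle between bolt's own x axis and vertical below 0.07 rad and height (world z) of bolt_foot below 0.006 m and contact force between the fingers and bolt below 0.05 N), for 0.3 s.
2. the bolt's head has gone down through the free slot, lengthwise, onto the channel floor (z of bolt_foot in the frame of slot_mouth below -0.035 m and horizontal distance between bolt_foot and slot_mouth below 0.035 m and angle between the y axis of bolt and the x axis of plate, either way round below 0.35 rad), for 0.1 s.
At the end, for the whole second after the job is handed in: The bolt stands upright (within 6 degrees) and at rest in the free slot, its foot on the channel floor (within 5 mm), within 30 mm of being level with the other clamp's bolt, its head turned crosswise under the lips (within 15 degrees of square to the slot) (z of bolt_foot in the frame of slot_mouth below -0.035 m and horizontal distance between bolt_foot and slot_mouth below 0.03 m and angle between the y axis of bolt and the x axis of plate, either way round above 1.3 rad and angle between bolt's own x axis and vertical below 0.1 rad and linear speed of bolt below 0.02 m/s); the robot touches nothing.
It fails at once if the bolt's head is lifted off the bench (foot centre over 30 mm) while the bolt is not yet upright (more than 20 degrees off): it is swung through the air instead of tipped up on its head (height (world z) of bolt_foot above 0.03 m and angle between bolt's own x axis and vertical above 0.35 rad).
It fails at once if the strap, the nut or a sleeve is moved more than 20 mm (distance of any of strap, nut, sleeve1, sleeve2, sleeve3 from where it was at the start of the episode above 0.02 m).
It also fails if it takes over 72 s, if anything falls off the work surface, if the arm or the gripper's body presses on something with over 40 N, if the wrist force passes 120 N, or if a joint passes its speed limit or range.

ROBOT

A 7-joint arm with a two-finger parallel gripper is mounted at the origin on the work surface. World frame = base frame: x ahead of the robot, y to its left, z up, the work surface at z = 0. Lengths are in mm, angles in rad, forces in N, time in s.
With the tool pointing down it reaches from about 400 to 875 mm from the base axis. Payload 4.4 kg.
Tool frame: the origin (TCP) lies midway between the tips of the shut fingers; the grasp point (between the pads) lies 19 mm behind it; z points along the fingers, y is the line along which they close (so a half turn about z gives the same grasp; the last joint's range is limited). The gripper opens to 85 mm and grips with 20 to 120 N. Pads are 22 mm wide; open, the fingers measure 114 mm over their backs; the gripper's body (76 mm by 85 mm) begins 54 mm behind the grasp point. The pads swing forward as they close: fully open they stand 13 mm farther back than shut.
Start: joints at [1.159, 0.628, 0.038, 1.517, -0.027, 0.996, -0.02], TCP at [220.345, -611.527, 231.313] pointing down, gripper open.
Joint ranges: [-3.06, 3.06], [-0.37, 2.12], [-1.25, 1.32], [0.18, 2.47], [-1.1, 4.24], [0.23, 1.98], [-2.94, 2.94]. Speed limits (rad/s): [2.57, 2.57, 3.14, 3.14, 3.14, 3.14, 3.14].

INTERFACE

Orientations are given as [roll, pitch, yaw] about the fixed x, y, z axes, in that order (R = Rz(yaw) Ry(pitch) Rx(roll)).
In Python, from cell import read_state, get_image, finish_job gives the robot as it stands.
- The arm moves only by the tool send_rows, never from a script. Its argument "series" is a list of rows, each an object of numbers: "ax", "ay", "az": the turn, a rotation vector about the tool's x, y, z in rad; "dx", "dy", "dz": the shift along the tool's x, y, z in cm; "hand": the closure, from 0 (fully open) to 1 (shut). In form: [{"ax": .., "ay": .., "az": .., "dx": .., "dy": .., "dz": .., "hand": ..}, ...]. A call has 1 to 10 rows; each row is the pose to reach, as a shift and turn from the pose commanded when the call began, along the tool's axes at that moment; what a row does not reach only later rows make up. A row lasts 1/10 s, in which the tool goes at most 50 mm and 8.59 degrees, less where a joint would pass 70% of its speed; a pose out of reach is approached as far as the arm can. A call with a gripper value outside its range is refused whole. The fingers move at their own pace and stop on an object; the grip force is fixed at half the most. Time passes only in rows, so rows that repeat a pose let the fingers close. It gives the time, the measured TCP pose, the force, the opening and the grip force at its end, in the units of the state.
- read_state(): the state, without advancing time (a new reading comes with each control period).
- get_image(name): name is "scene" or "top"; returns a dict with "pixels" (420x560x3 uint8, red, green, blue), "mtx" (3x3 intrinsics, pixels), "k1" (the pictures are not rectified: a ray, as slopes to the right and down, at radius r is drawn at 1 + k1 r^2 times it, then the intrinsics apply), "R" (3x3) and "t" (3): a world point X has camera coordinates R X + t. Camera axes: x right, y down, z forward; pixel columns grow to the right and rows downward; lengths in mm; the calibration is good to about 2 mm. A picture is of the moment at which its call begins. There is no depth.
- finish_job(): hands the job in; it is judged then, once.
The state is a dict: "clock": time; "qpos": joint angles; "qd": joint speeds; "tau": joint torques, N m; "eef_pos": TCP position; "tool_rot": TCP orientation; "force": force on the tool from outside, world axes, zero at the start; "torque": the same for the moment, N m; "width": finger opening in mm; "gripper_force": force on a finger pad.
Only numpy, scipy, OpenCV 4.12 (cv2) and the standard library are available. Lean on these libraries where they do the work, as an engineer would, in place of code of your own. Each camera call takes 0.05 s, during which the arm holds its last target. There are 200 camera calls.

## Working session

There is one attempt and no reset: what is moved stays moved. The work goes in short steps, Python scripts to look and compute and a tool call to move; the robot and the scene stay as the last step left them, time stands still between calls to the robot, and variables do not carry over. Pictures are saved under pics/ and viewed, at most 10 in all, crops included, and the job is handed in when it is done.

Besides the shell and the picture viewer there is one more tool, called after ">>>" as name([rows], argument=value, ...), one row to a line, values as JSON. send_rows: Moves the arm, as the interface text tells. Its arguments: {"type":"object","properties":{"series":{"type":"array","items":{"type":"object","properties":{"ax":{"type":"number"},"ay":{"type":"number"},"az":{"type":"number"},"dx":{"type":"number"},"dy":{"type":"number"},"dz":{"type":"number"},"hand":{"type":"number"}}}}},"required":["series"]}

```bash
mkdir -p pics; python3 - <<'E'
from cell import *
import cv2
for n in("scene","top"):
    g=get_image(n); cv2.imwrite(f"pics/{n}0.png",g["pixels"][:,:,::-1]); print(n,g["mtx"],g["k1"],g["R"],g["t"])
print(read_state())
E
```

```text
scene [[411.24484661   0.         277.74863449]
 [  0.         411.24484661 211.88152714]
 [  0.           0.           1.        ]] 0.04216097670332887 [[-0.76738357  0.64104081 -0.0137526 ]
 [ 0.37829593  0.43532814 -0.81693427]
 [-0.51770131 -0.63210449 -0.57656679]] [ 388.12864302  -90.71912644 1217.62906353]
top [[419.45321008   0.         280.90682994]
 [  0.         419.45321008 208.92174924]
 [  0.           0.           1.        ]] -0.052826623029669846 [[-0.01464856 -0.99984665  0.0095966 ]
 [-0.99713502  0.01389517 -0.07435512]
 [ 0.07421037 -0.0106583  -0.99718565]] [ -36.76572179  512.28196978 1122.80003241]
{'clock': 0.1, 'qpos': array([ 1.15919406,  0.62924715,  0.03844119,  1.51824858, -0.02698059,
        0.99629999, -0.01999264]), 'qd': array([-8.63083695e-05, -2.05316669e-03,  2.10516796e-03, -2.32130123e-03,
        2.35514912e-05, -3.47639735e-04, -1.67070309e-03]), 'tau': array([ 4.04112681e-03, -5.64529145e+01,  1.23084426e+00, -1.93973422e+01,
        1.13313622e-02,  5.41910558e-03, -1.15655274e-05]), 'eef_pos': array([ 220.15837325, -610.99682137,  230.4913949 ]), 'tool_rot': array([-3.13990773e+00,  3.03454887e-05,  3.45823530e-01]), 'force': array([-0.48811745,  0.6230134 , -0.26603895]), 'torque': array([ 0.01722757,  0.02328616, -0.04643575]), 'gripper_force': 0.0, 'width': 85.36531301302117}
```

View pics/scene0.png

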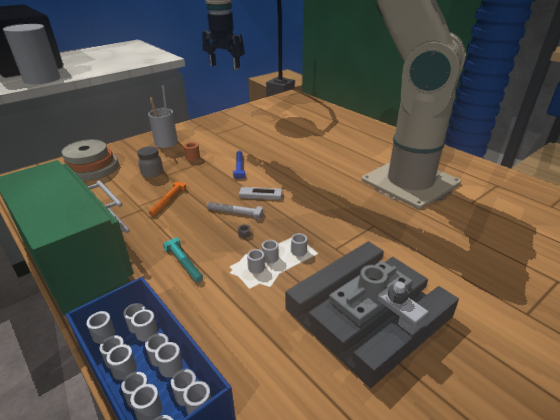

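View pics/top0.png

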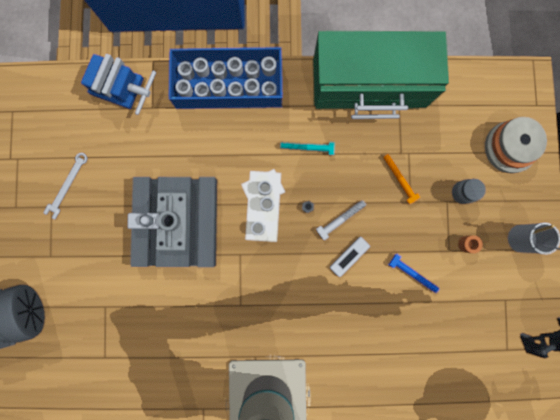

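The candidates are four bolt shapes. In the top view they are bare grey (342,219), turquoise (308,148), orange (400,180) and blue (414,274). Only the grey one is bare steel with no paint, so it is the one meant. Its head seems to be at about (323,233). I'll confirm that with an enlarged crop of it and the plate.

```bash
cat > h.py <<'E'
import numpy as np, cv2
from cell import *
from scipy.spatial.transform import Rotation as Rn
def ray(g,uv):
    K=g["mtx"];d=np.array([(uv[0]-K[0,2])/K[0,0],(uv[1]-K[1,2])/K[1,1]]);s=d.copy()
    for _ in range(20): s=d/(1+g["k1"]*(s@s))
    R=np.array(g["R"]);return -R.T@g["t"],R.T@np.r_[s,1]
def onz(g,uv,z):
    o,d=ray(g,np.array(uv,float)); return o+d*(z-o[2])/d[2]
def proj(g,X):
    c=np.array(g["R"])@X+g["t"];s=c[:2]/c[2];s=s*(1+g["k1"]*(s@s));K=g["mtx"]
    return np.array([K[0,0]*s[0]+K[0,2],K[1,1]*s[1]+K[1,2]])
def tri(ga,a,gb,b):
    (o,d),(p,e)=ray(ga,np.array(a,float)),ray(gb,np.array(b,float))
    s=np.linalg.lstsq(np.c_[d,-e],p-o,rcond=None)[0]
    A,B=o+d*s[0],p+e*s[1];return (A+B)/2,np.linalg.norm(A-B)
def crop(g,r,k,f):
    x0,y0,x1,y1=r
    c=cv2.resize(g["pixels"][y0:y1,x0:x1,::-1],None,fx=k,fy=k,interpolation=cv2.INTER_CUBIC)
    if f: cv2.imwrite("pics/"+f,c)
    return c
E
python3 - <<'E'
from h import *
g=get_image("top"); s=get_image("scene")
a=crop(g,(300,180,400,280),4,None); b=crop(g,(125,170,225,270),4,None)
c=crop(s,(195,170,275,245),5,None)[:,:400]; 
im=np.zeros((600,800,3),np.uint8); im[:300,:400]=a[40:340]; im[:300,400:]=b[20:320]; 
im[300:,:400]=c[:300]; d=crop(s,(280,235,380,310),4,None); im[300:,400:]=d
cv2.imwrite("pics/c1.png",im)
# bolt mask in top
p=g["pixels"].astype(int); m=((p.max(2)-p.min(2)<22)&(p.min(2)>75)).astype(np.uint8)
n,l,st,ce=cv2.connectedComponentsWithStats(m)
for i in range(1,n):
    if st[i,4]>60 and 220<ce[i,0]<420 and 170<ce[i,1]<290: 
        ys,xs=np.nonzero(l==i); print(st[i],ce[i],cv2.minAreaRect(np.c_[xs,ys].astype(np.float32)))
        print(onz(g,ce[i],10))
E
```

```text
[ 242  170   43   71 2254] [262.66149068 204.84250222] ((263.89898681640625, 205.48007202148438), (70.162353515625, 41.69791030883789), 87.1375961303711)
[524.32192044   5.75136995  10.        ]
[316 201  50  39 445] [339.17078652 220.04044944] ((340.39483642578125, 217.0120849609375), (13.682229042053223, 55.66847229003906), 49.76364517211914)
[ 479.55001336 -203.7168495    10.        ]
[330 237  40  40 543] [349.8305709  255.98710866] ((349.25, 256.25), (14.849241256713867, 43.84062194824219), 45.0)
[ 380.84194977 -230.58502032   10.        ]
```

View pics/c1.png

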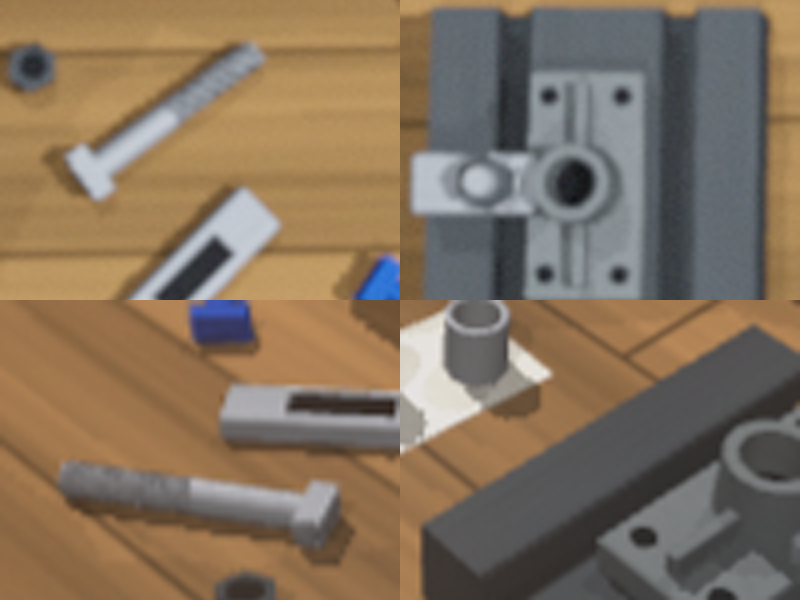

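The crop confirms it. The bare bolt has a silver shank with thread at its upper right, and in the top view the head end is at about (321,234) and the tip at about (364,203). The free slot is the right-hand one at column ~194, and the other clamp's bolt top is at about (144.5,220).

```bash
python3 - <<'E'
from h import *
g=get_image("top"); s=get_image("scene")
T=lambda u,v:(125+(u-400)/4,175+v/4)
print("tip",onz(g,(364.5,203),10),tri(g,(364.5,203),s,(208,205.6)))
print("foot",onz(g,(320.5,234.2),10),tri(g,(320.5,234.2),s,(262,212.6)))
print("ob",onz(g,T(478,180),119))
for n,u,v in(("slotL up",662,20),("slotR up",695,20),("slotL lo",664,290),("slotR lo",695,290),("edgeL",432,10),("edgeR",765,10)): print(n,onz(g,T(u,v),50)[:2])
# profiles for slot and bolt
gr=cv2.cvtColor(g["pixels"],cv2.COLOR_RGB2GRAY)
for r in (185,200,240,255): print(r,gr[r,182:206])
for c in (180,205,210): print(c,gr[170:186,c],gr[258:274,c])
E
```

```text
tip [ 525.55978649 -275.03235195   10.        ] (array([ 524.55779342, -274.82054054,    6.44546385]), np.float64(3.190045318410931))
foot [ 441.51582469 -151.52011447   10.        ] (array([ 438.97344486, -149.33338214,   10.54231359]), np.float64(6.603876769561648))
ob [481.39481952 296.43504458 119.        ]
slotL up [590.04330583 195.99980804]
slotR up [589.71740037 173.96479159]
slotL lo [410.85511114 194.47806756]
slotR lo [410.59302611 174.02182907]
edgeL [599.16146458 350.44408741]
edgeR [595.75537513 127.26966116]
185 [108 106 106 109 105 107 105 101  85  65  56  62  62  68  73  73  79  94
 106 106 107 107 107 106]
200 [117 145 152 138 107  96  93  88  70  65  64  60  60  61  71  72  85  98
 105 109 110 111 107 108]
240 [156 154 146 122  98  92  88  75  60  61  59  63  62  67  69  78  92 104
 108 107 103 103 104 107]
255 [100 100 100  99  98  98  91  74  59  59  59  60  68  73  70  83  97 104
 110 107 107 105 104 107]
180 [153 151 147 146 145 145 134 117 107 101 106 105 106 107 104 107] [103 102 100 102 102 101 102 102 111 131 139 138 138 139 139 140]
205 [150 151 146 144 143 143 136 118 110 109 107 108 107 106 108 106] [109 108 107 107 105 108 105 107 113 133 145 148 149 150 148 149]
210 [152 149 147 146 144 143 135 115 107 105 102 106 105 108 106 109] [105 107 107 104 108 104 105 103 111 131 145 149 148 151 149 148]
```

```bash
cat >> h.py <<'E'
def ori(yaw,tilt): # degrees; tool down, yaw, then turn about tool y
    return Rn.from_euler("z",yaw,degrees=True)*Rn.from_euler("x",180,degrees=True)*Rn.from_euler("y",tilt,degrees=True)
def step(pos,yaw,tilt):
    s=read_state(); R0=Rn.from_euler("xyz",s["tool_rot"])
    d=R0.inv().apply(np.array(pos)-s["eef_pos"])/10; r=(R0.inv()*ori(yaw,tilt)).as_rotvec()
    print("d",d.round(2),"a",r.round(3)); return d,r
E
python3 - <<'E'
from h import *
step((435,-142,220),124.2,0)
E
```

```text
d [ 36.11 -36.88   1.12] a [-0.000e+00 -1.000e-03 -1.822e+00]
```

>>> send_rows([
  {"dx":3,"dy":-3,"az":-0.14},
  {"dx":6,"dy":-6.2,"az":-0.28},
  {"dx":9,"dy":-9.2,"az":-0.42},
  {"dx":12,"dy":-12.3,"az":-0.56},
  {"dx":15,"dy":-15.4,"az":-0.7},
  {"dx":18,"dy":-18.4,"az":-0.84},
  {"dx":21,"dy":-21.5,"az":-0.98},
  {"dx":24,"dy":-24.6,"az":-1.12},
  {"dx":27,"dy":-27.6,"az":-1.26},
  {"dx":30,"dy":-30.7,"az":-1.4,"hand":0.4},
])

```text
invalid input at $.series[0]: expected keys ax, ay, az, dx, dy, dz, hand
```

```bash
python3 - <<'E'
from h import *
step((435,-142,140),124.2,-60); print(read_state()["qpos"],read_state()["width"])
E
```

```text
d [ 36.11 -36.87   9.12] a [-0.943 -0.732 -1.633]
[ 1.15921803  0.62875617  0.03846116  1.5176913  -0.02703579  0.99629204
 -0.01999217] 85.47254476822415
```

>>> send_rows([
  {"ax":0,"ay":0,"az":-0.14,"dx":3,"dy":-3,"dz":0,"hand":0.4},
  {"ax":0,"ay":0,"az":-0.28,"dx":6,"dy":-6.2,"dz":0,"hand":0.4},
  {"ax":0,"ay":0,"az":-0.42,"dx":9,"dy":-9.2,"dz":0,"hand":0.4},
  {"ax":0,"ay":0,"az":-0.56,"dx":12,"dy":-12.3,"dz":0,"hand":0.4},
  {"ax":0,"ay":0,"az":-0.7,"dx":15,"dy":-15.4,"dz":0,"hand":0.4},
  {"ax":0,"ay":0,"az":-0.84,"dx":18,"dy":-18.4,"dz":0,"hand":0.4},
  {"ax":0,"ay":0,"az":-0.98,"dx":21,"dy":-21.5,"dz":0,"hand":0.4},
  {"ax":0,"ay":0,"az":-1.12,"dx":24,"dy":-24.6,"dz":0,"hand":0.4},
  {"ax":0,"ay":0,"az":-1.26,"dx":27,"dy":-27.6,"dz":0,"hand":0.4},
  {"ax":0,"ay":0,"az":-1.4,"dx":30,"dy":-30.7,"dz":0,"hand":0.4},
])

```text
clock: 1.3
eef_pos: [399.1, -219.7, 231.6]
tool_rot: [3.141, 0.001, 1.751]
force: [0.9, 0.1, -0.0]
width: 50.9
gripper_force: 0.0
```

```bash
python3 - <<'E'
from h import *
step((435,-142,140),124.2,-60); print(read_state()["qpos"],read_state()["width"])
E
```

```text
d [7.01 4.91 9.16] a [-0.218 -1.03  -0.378]
[ 0.73459377  0.37363792 -0.39301974  2.02895977  0.20175327  0.77439137
  0.40143335] 50.9054418331624
```

>>> send_rows([
  {"ax":-0.022,"ay":-0.1,"az":-0.038,"dx":0.7,"dy":0.5,"dz":0.9,"hand":0.4},
  {"ax":-0.044,"ay":-0.2,"az":-0.076,"dx":1.4,"dy":1,"dz":1.8,"hand":0.4},
  {"ax":-0.066,"ay":-0.31,"az":-0.114,"dx":2.1,"dy":1.5,"dz":2.7,"hand":0.4},
  {"ax":-0.088,"ay":-0.41,"az":-0.15,"dx":2.8,"dy":2,"dz":3.6,"hand":0.4},
  {"ax":-0.11,"ay":-0.52,"az":-0.19,"dx":3.5,"dy":2.5,"dz":4.5,"hand":0.4},
  {"ax":-0.13,"ay":-0.62,"az":-0.23,"dx":4.2,"dy":3,"dz":5.4,"hand":0.4},
  {"ax":-0.15,"ay":-0.72,"az":-0.265,"dx":4.9,"dy":3.5,"dz":6.3,"hand":0.4},
  {"ax":-0.175,"ay":-0.83,"az":-0.3,"dx":5.6,"dy":4,"dz":7.2,"hand":0.4},
  {"ax":-0.2,"ay":-0.93,"az":-0.34,"dx":6.3,"dy":4.5,"dz":8.1,"hand":0.4},
  {"ax":-0.218,"ay":-1.03,"az":-0.378,"dx":7,"dy":4.9,"dz":9.1,"hand":0.4},
])

```text
clock: 2.3
eef_pos: [423.1, -161.4, 145.7]
tool_rot: [-3.053, 0.724, 2.059]
force: [-0.1, -1.1, -1.6]
width: 51.4
gripper_force: 0.0
```

```bash
python3 - <<'E'
from h import *
step((435,-142,140),124.2,-60); print(read_state()["qpos"],read_state()["width"])
print("pregrasp");step((507,-248,70),124.2,25)
E
```

```text
d [ 1.25  1.92 -0.51] a [-0.172 -0.326 -0.055]
[ 0.15707931  0.68587493 -0.5905206   2.45715541  1.54994411  1.08802745
 -1.35884052] 51.38932671023541
pregrasp
d [-3.66  4.51 12.99] a [-0.095  1.153 -0.165]
```

```bash
python3 - <<'E'
from h import *
step((500,-235,130),124.2,-60)
E
```

```text
d [-6.53  4.02  7.54] a [-0.172 -0.326 -0.055]
```

>>> send_rows([
  {"ax":-0.02,"ay":-0.03,"az":0,"dx":-2.2,"dy":1.3,"dz":2.5,"hand":0.4},
  {"ax":-0.05,"ay":-0.1,"az":-0.01,"dx":-4.4,"dy":2.6,"dz":5,"hand":0.4},
  {"ax":-0.1,"ay":-0.2,"az":-0.03,"dx":-6.5,"dy":4,"dz":7.5,"hand":0.4},
  {"ax":-0.172,"ay":-0.326,"az":-0.055,"dx":-6.5,"dy":4,"dz":7.5,"hand":0.4},
  {"ax":-0.172,"ay":-0.326,"az":-0.055,"dx":-6.5,"dy":4,"dz":7.5,"hand":0.4},
  {"ax":-0.172,"ay":-0.326,"az":-0.055,"dx":-6.5,"dy":4,"dz":7.5,"hand":0.4},
  {"ax":-0.172,"ay":-0.326,"az":-0.055,"dx":-6.5,"dy":4,"dz":7.5,"hand":0.4},
])

```text
clock: 3.0
eef_pos: [510.1, -234.9, 123.7]
tool_rot: [-3.127, 1.031, 2.166]
force: [0.3, -3.4, 2.7]
width: 51.4
gripper_force: 0.0
```

```bash
python3 - <<'E'
from h import *
step((500,-235,130),124.2,-60); print(read_state()["qpos"],read_state()["width"])
print("pregrasp");step((507,-248,70),124.2,25)
E
```

```text
d [-0.25 -0.86 -0.79] a [-0.016 -0.016 -0.001]
[ 0.52840536  1.21495954 -1.05563331  2.46621284  1.97998219  1.98174872
 -1.33453796] 51.40821128981739
pregrasp
d [ 4.14 -0.95  3.56] a [-0.012  1.467 -0.013]
```

```bash
python3 - <<'E'
from h import *
print("pregrasp");step((507,-248,70),124.2,30)
E
```

```text
pregrasp
d [ 4.14 -0.95  3.56] a [-0.012  1.554 -0.013]
```

>>> send_rows([
  {"ax":0,"ay":0.14,"az":0,"dx":0,"dy":0,"dz":0,"hand":0.4},
  {"ax":0,"ay":0.28,"az":0,"dx":0,"dy":0,"dz":0,"hand":0.4},
  {"ax":0,"ay":0.42,"az":0,"dx":0.5,"dy":-0.1,"dz":0.4,"hand":0.4},
  {"ax":0,"ay":0.56,"az":0,"dx":1,"dy":-0.2,"dz":0.8,"hand":0.4},
  {"ax":0,"ay":0.7,"az":0,"dx":1.5,"dy":-0.3,"dz":1.3,"hand":0.4},
  {"ax":0,"ay":0.84,"az":0,"dx":2,"dy":-0.4,"dz":1.8,"hand":0.4},
  {"ax":0,"ay":0.98,"az":0,"dx":2.5,"dy":-0.5,"dz":2.2,"hand":0.4},
  {"ax":0,"ay":1.12,"az":0,"dx":3,"dy":-0.7,"dz":2.6,"hand":0.4},
  {"ax":-0.01,"ay":1.26,"az":-0.01,"dx":3.6,"dy":-0.9,"dz":3.1,"hand":0.4},
  {"ax":-0.012,"ay":1.4,"az":-0.013,"dx":4.1,"dy":-0.95,"dz":3.5,"hand":0.4},
])

```text
clock: 4.0
eef_pos: [508.7, -250.0, 75.2]
tool_rot: [-3.141, -0.364, 2.169]
force: [0.6, -1.1, 1.0]
width: 51.3
gripper_force: 0.0
```

```bash
python3 - <<'E'
from h import *
step((507,-248,30),124.2,30); print(read_state()["qpos"])
g=get_image("top"); s=get_image("scene")
im=np.hstack([crop(g,(300,180,400,280),4,None),crop(s,(185,140,285,240),4,None)]); cv2.imwrite("pics/c2.png",im)
print("tcp px",proj(g,read_state()["eef_pos"]))
E
```

```text
d [-1.36 -0.02  4.31] a [-0.002  0.16   0.001]
[ 1.06569836  1.18751671 -1.18465745  1.54068532  0.79117834  1.34452585
  0.37582591]
tcp px [361.06000422 207.4357127 ]
```

View pics/c2.png

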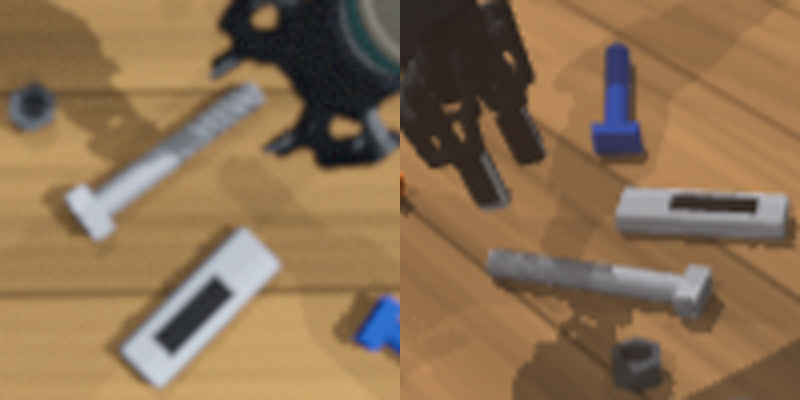

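The gripper straddles the thread end of the bolt. The finger tips are at crop (220,70) and (275,150), and their midpoint lies over the shank line. Next I descend.

>>> send_rows([
  {"ax":0,"ay":0.05,"az":0,"dx":-0.4,"dy":0,"dz":1.4,"hand":0.4},
  {"ax":0,"ay":0.1,"az":0,"dx":-0.9,"dy":0,"dz":2.8,"hand":0.4},
  {"ax":0,"ay":0.16,"az":0,"dx":-1.36,"dy":0,"dz":4.3,"hand":0.4},
  {"ax":0,"ay":0.16,"az":0,"dx":-1.36,"dy":0,"dz":4.3,"hand":0.4},
  {"ax":0,"ay":0.16,"az":0,"dx":-1.36,"dy":0,"dz":4.3,"hand":0.4},
])

```text
clock: 4.6
eef_pos: [507.1, -245.7, 30.2]
tool_rot: [-3.139, -0.519, 2.171]
force: [0.2, -0.6, 0.8]
width: 51.1
gripper_force: 0.0
```

```bash
python3 - <<'E'
from h import *
step((507,-248,8.5),124.2,30); print(read_state()["qpos"])
E
```

```text
d [-1.24 -0.13  1.8 ] a [-0.004  0.005  0.003]
[ 1.04382954  1.31282635 -1.16134348  1.41511933  0.74296902  1.43314044
  0.4641379 ]
```

>>> send_rows([
  {"ax":0,"ay":0,"az":0,"dx":-0.4,"dy":-0.05,"dz":0.6,"hand":0.4},
  {"ax":0,"ay":0,"az":0,"dx":-0.8,"dy":-0.1,"dz":1.2,"hand":0.4},
  {"ax":0,"ay":0,"az":0,"dx":-1.2,"dy":-0.1,"dz":1.75,"hand":0.4},
  {"ax":0,"ay":0,"az":0,"dx":-1.2,"dy":-0.1,"dz":1.75,"hand":0.4},
  {"ax":0,"ay":0,"az":0,"dx":-1.2,"dy":-0.1,"dz":1.75,"hand":1},
  {"ax":0,"ay":0,"az":0,"dx":-1.2,"dy":-0.1,"dz":1.75,"hand":1},
  {"ax":0,"ay":0,"az":0,"dx":-1.2,"dy":-0.1,"dz":1.75,"hand":1},
  {"ax":0,"ay":0,"az":0,"dx":-1.2,"dy":-0.1,"dz":1.75,"hand":1},
  {"ax":0,"ay":0,"az":0,"dx":-1.2,"dy":-0.1,"dz":1.75,"hand":1},
  {"ax":0,"ay":0,"az":0,"dx":-1.2,"dy":-0.1,"dz":1.75,"hand":1},
])

```text
clock: 5.6
eef_pos: [507.8, -248.6, 9.2]
tool_rot: [-3.14, -0.519, 2.17]
force: [0.7, -0.8, 4.6]
width: 17.0
gripper_force: 58.8
```

```bash
python3 - <<'E'
import numpy as np
for t0,ths in((0,np.arange(4.5,45.1,4.5)),(45,np.arange(49.5,90.1,4.5))):
  f=lambda t:(20*t/90,118*np.sin(np.radians(t))+10*np.cos(np.radians(t))-10+1)
  b0=np.radians(30-t0); A0=f(t0) if t0 else (0,0)
  for t in ths:
    a,b=f(t)[0]-A0[0],f(t)[1]-A0[1]
    print(round(-np.radians(t-t0),3),round((-a*np.cos(b0)+b*np.sin(b0))/10,2),round((-b*np.cos(b0)-a*np.sin(b0))/10,2))
E
```

```text
-0.079 0.42 -0.94
-0.157 0.79 -1.77
-0.236 1.15 -2.6
-0.314 1.5 -3.4
-0.393 1.84 -4.18
-0.471 2.15 -4.93
-0.55 2.45 -5.65
-0.628 2.73 -6.33
-0.707 2.98 -6.97
-0.785 3.21 -7.56
-0.079 -0.24 -0.53
-0.157 -0.47 -0.99
-0.236 -0.69 -1.4
-0.314 -0.88 -1.75
-0.393 -1.06 -2.03
-0.471 -1.22 -2.24
-0.55 -1.36 -2.38
-0.628 -1.49 -2.46
-0.707 -1.59 -2.46
-0.785 -1.68 -2.4
```

>>> send_rows([
  {"ax":0,"ay":-0.079,"az":0,"dx":0.42,"dy":0,"dz":-0.94,"hand":1},
  {"ax":0,"ay":-0.157,"az":0,"dx":0.79,"dy":0,"dz":-1.77,"hand":1},
  {"ax":0,"ay":-0.236,"az":0,"dx":1.15,"dy":0,"dz":-2.6,"hand":1},
  {"ax":0,"ay":-0.314,"az":0,"dx":1.5,"dy":0,"dz":-3.4,"hand":1},
  {"ax":0,"ay":-0.393,"az":0,"dx":1.84,"dy":0,"dz":-4.18,"hand":1},
  {"ax":0,"ay":-0.471,"az":0,"dx":2.15,"dy":0,"dz":-4.93,"hand":1},
  {"ax":0,"ay":-0.55,"az":0,"dx":2.45,"dy":0,"dz":-5.65,"hand":1},
  {"ax":0,"ay":-0.628,"az":0,"dx":2.73,"dy":0,"dz":-6.33,"hand":1},
  {"ax":0,"ay":-0.707,"az":0,"dx":2.98,"dy":0,"dz":-6.97,"hand":1},
  {"ax":0,"ay":-0.785,"az":0,"dx":3.21,"dy":0,"dz":-7.56,"hand":1},
])

```text
clock: 6.6
eef_pos: [511.7, -256.1, 90.0]
tool_rot: [-3.139, 0.267, 2.172]
force: [-0.9, 0.7, -2.9]
width: 17.4
gripper_force: 59.5
```

```bash
python3 - <<'E'
from h import *
g=get_image("top"); s=get_image("scene"); print(read_state()["qpos"])
im=np.hstack([crop(g,(300,180,400,280),4,None),crop(s,(185,140,285,240),4,None)]); cv2.imwrite("pics/c3.png",im)
E
```

```text
[ 0.94241108  0.88783502 -1.01993397  2.05885275  1.39816302  0.92110577
 -0.32933559]
```

View pics/c3.png

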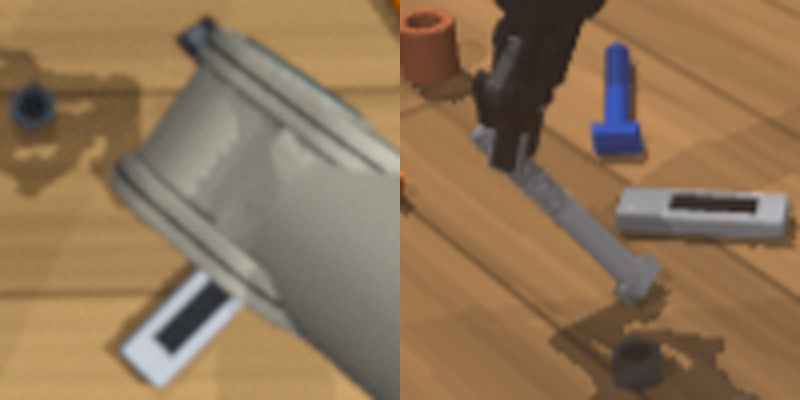

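The bolt is held near the thread end at about 45°, with its head low on the bench at crop (640,280). I'll continue tipping.

>>> send_rows([
  {"ax":0,"ay":-0.079,"az":0,"dx":-0.24,"dy":0,"dz":-0.53,"hand":1},
  {"ax":0,"ay":-0.157,"az":0,"dx":-0.47,"dy":0,"dz":-0.99,"hand":1},
  {"ax":0,"ay":-0.236,"az":0,"dx":-0.69,"dy":0,"dz":-1.4,"hand":1},
  {"ax":0,"ay":-0.314,"az":0,"dx":-0.88,"dy":0,"dz":-1.75,"hand":1},
  {"ax":0,"ay":-0.393,"az":0,"dx":-1.06,"dy":0,"dz":-2.03,"hand":1},
  {"ax":0,"ay":-0.471,"az":0,"dx":-1.22,"dy":0,"dz":-2.24,"hand":1},
  {"ax":0,"ay":-0.55,"az":0,"dx":-1.36,"dy":0,"dz":-2.38,"hand":1},
  {"ax":0,"ay":-0.628,"az":0,"dx":-1.49,"dy":0,"dz":-2.46,"hand":1},
  {"ax":0,"ay":-0.707,"az":0,"dx":-1.59,"dy":0,"dz":-2.46,"hand":1},
  {"ax":0,"ay":-0.785,"az":0,"dx":-1.68,"dy":0,"dz":-2.4,"hand":1},
])

```text
clock: 7.7
eef_pos: [520.1, -267.1, 121.9]
tool_rot: [-3.136, 1.066, 2.174]
force: [-1.2, -1.9, 15.2]
width: 17.5
gripper_force: 66.4
```

```bash
python3 - <<'E'
from h import *
s=get_image("scene"); print(read_state()["qpos"])
im=crop(s,(185,100,285,240),4,"c4.png")
E
```

```text
[ 0.4539952   1.09951156 -0.75315304  2.46121829  2.10132297  1.76006103
 -1.4307283 ]
```

View pics/c4.png

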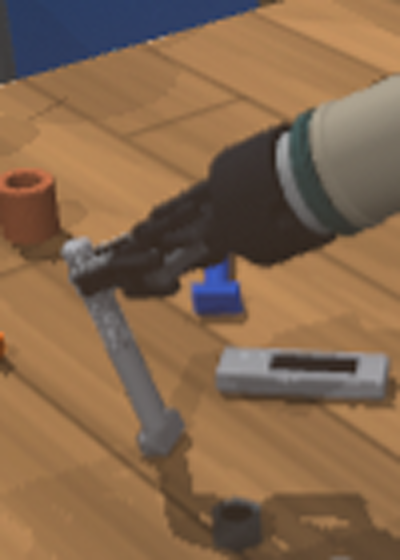

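```bash
python3 - <<'E'
from h import *
s=get_image("scene")
P=onz(s,(225,211),2); print("foot",P)
# undistorted directions: vertical projection
print("vertical tip would be",proj(s,P+[0,0,150]))
u=np.array([np.cos(np.radians(-55.8)),np.sin(np.radians(-55.8)),0])
for t in (60,70,75,80,85,90): print(t,proj(s,P+150*(np.cos(np.radians(t))*u+np.sin(np.radians(t))*np.array([0,0,1]))))
E
```

```text
foot [ 499.69647453 -227.5061609     2.        ]
vertical tip would be [219.62403877 161.20664582]
60 [192.82610538 164.68686712]
70 [200.90819839 161.94732629]
75 [205.32562636 161.15197235]
80 [209.94507528 160.75822184]
85 [214.72573325 160.77496782]
90 [219.62403877 161.20664582]
```

>>> send_rows([
  {"ax":0,"ay":0,"az":0,"dx":-0.4,"dy":0,"dz":-0.2,"hand":1},
  {"ax":0,"ay":-0.05,"az":0,"dx":-1.2,"dy":0,"dz":0.6,"hand":1},
  {"ax":0,"ay":-0.1,"az":0,"dx":-1.8,"dy":0,"dz":1.5,"hand":1},
  {"ax":0,"ay":-0.14,"az":0,"dx":-2.3,"dy":0,"dz":2.4,"hand":1},
  {"ax":0,"ay":-0.18,"az":0,"dx":-2.8,"dy":0,"dz":3.3,"hand":1},
  {"ax":0,"ay":-0.23,"az":0,"dx":-3.2,"dy":0,"dz":4.1,"hand":1},
  {"ax":0,"ay":-0.28,"az":0,"dx":-3.4,"dy":0,"dz":4.4,"hand":1},
  {"ax":0,"ay":-0.28,"az":0,"dx":-3.4,"dy":0,"dz":4.4,"hand":1},
])

```text
clock: 8.6
eef_pos: [551.2, -312.7, 130.2]
tool_rot: [-3.124, 1.348, 2.185]
force: [2.0, -2.1, 14.6]
width: 17.5
gripper_force: 66.7
```

```bash
python3 - <<'E'
from h import *
s=get_image("scene"); print(read_state()["qpos"],read_state()["force"])
step((560,-310,130),124.2,-77)
im=crop(s,(165,80,285,220),4,"c5.png")
E
```

```text
[ 0.36544596  1.22246211 -0.49852381  2.38221973  2.24731536  1.96311541
 -1.56952462] [ 2.09391201 -1.74922665 13.80809721]
d [-0.05  0.87  0.28] a [-0.001  0.003  0.003]
```

View pics/c5.png

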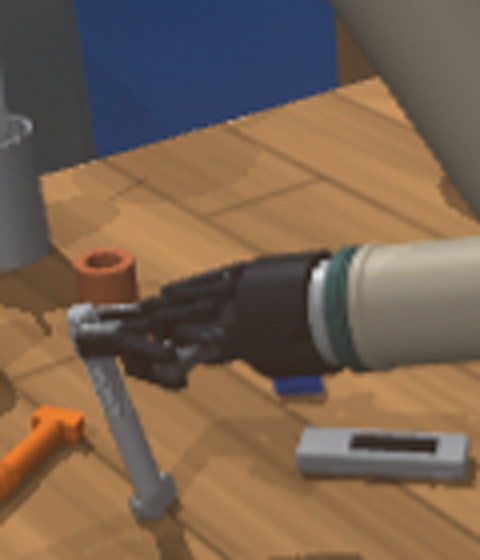

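```bash
python3 - <<'E'
from h import *
s=get_image("scene")
u=np.array([np.cos(np.radians(-55.8)),np.sin(np.radians(-55.8)),0])
for z in(2,12):
  P=onz(s,(203,206),z); print("foot",P)
  for t in (65,70,75,80,85,90): print(t,proj(s,P+150*(np.cos(np.radians(t))*u+np.sin(np.radians(t))*np.array([0,0,1]))))
st=read_state(); print(st["torque"])
print(proj(s,st["eef_pos"]))
E
```

```text
foot [ 531.71348843 -286.73242441    2.        ]
65 [173.86332093 158.70883853]
70 [177.84672944 157.52602371]
75 [182.07508353 156.72702423]
80 [186.51260945 156.3246716 ]
85 [191.1203038  156.32770229]
90 [195.85638906 156.7404658 ]
foot [ 538.53808671 -273.31365642   12.        ]
65 [173.36327571 157.89873958]
70 [177.4126561  156.69126678]
75 [181.7121215  155.87444142]
80 [186.22524648 155.46147519]
85 [190.9122812  155.46139381]
90 [195.73061763 155.87873379]
[-1.58027864 -1.41780905  0.14537176]
[185.13167397 163.14204958]
```

>>> send_rows([
  {"ax":0,"ay":0,"az":0,"dx":0.1,"dy":0,"dz":-0.4,"hand":1},
  {"ax":0,"ay":0,"az":0,"dx":0.2,"dy":0,"dz":-0.8,"hand":1},
  {"ax":0,"ay":0,"az":0,"dx":0.3,"dy":0,"dz":-1.2,"hand":1},
  {"ax":0,"ay":0,"az":0,"dx":0.35,"dy":0,"dz":-1.6,"hand":1},
  {"ax":0,"ay":0,"az":0,"dx":0.4,"dy":0,"dz":-2.0,"hand":1},
  {"ax":0,"ay":0,"az":0,"dx":0.5,"dy":0,"dz":-2.4,"hand":1},
])

```text
clock: 9.3
eef_pos: [535.4, -291.0, 126.5]
tool_rot: [-3.125, 1.333, 2.184]
force: [-0.3, -0.7, 4.2]
width: 17.5
gripper_force: 65.8
```

```bash
python3 - <<'E'
from h import *
s=get_image("scene"); st=read_state();print(st["qpos"],st["force"],st["torque"],proj(s,st["eef_pos"]))
im=crop(s,(165,120,265,230),5,"c6.png")
E
```

```text
[ 0.28494222  1.22928034 -0.46982188  2.42551718  2.16792949  1.96018744
 -1.67182364] [-0.45025772 -1.99991018  3.9869522 ] [-0.30590835  0.16873901 -0.36179356] [195.22066168 165.64227035]
```

View pics/c6.png

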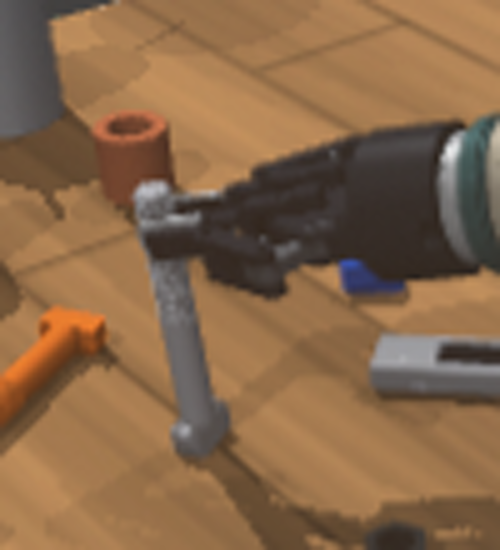

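The bolt is nearly upright. It runs from the foot at ~(205,207) to the tip at ~(196,158), about 2° short of vertical. I'll nudge it back and press it flat.

>>> send_rows([
  {"ax":0,"ay":0,"az":0,"dx":0.15,"dy":0,"dz":-0.15,"hand":1},
  {"ax":0,"ay":0,"az":0,"dx":0.3,"dy":0,"dz":-0.3,"hand":1},
  {"ax":0,"ay":0,"az":0,"dx":0.45,"dy":0,"dz":-0.35,"hand":1},
  {"ax":0,"ay":0,"az":0,"dx":0.45,"dy":0,"dz":-0.35,"hand":1},
])

```text
clock: 9.75
eef_pos: [533.5, -287.9, 126.3]
tool_rot: [-3.123, 1.341, 2.188]
force: [-0.2, -2.4, 12.8]
width: 17.0
gripper_force: 65.8
```

```bash
cat >> h.py <<'E'
def slope(g,rows,c0,c1):
    p=g["pixels"].astype(int); pts=[]
    for r in rows:
        q=p[r,c0:c1]; k=np.nonzero((q.max(1)-q.min(1)<25)&(q.min(1)>60))[0]
        if len(k): pts.append((r,c0+k.mean(),len(k)))
    return np.array(pts)
E
python3 - <<'E'
from h import *
s=get_image("scene"); st=read_state();print(st["force"],st["torque"])
q=slope(s,range(176,202),192,215); print(q.round(1).tolist()); k=np.polyfit(q[:,0],q[:,1],1); print(k)
P=onz(s,(np.polyval(k,207),207),0); a=proj(s,P+[0,0,25]); b=proj(s,P+[0,0,95]); print(P,"vertical slope",(b-a)[0]/(b-a)[1])
E
```

```text
[ 0.33178278 -2.68832836 12.42901357] [-1.91164908 -0.96937518 -0.18310404]
[[176.0, 199.5, 8.0], [177.0, 200.0, 7.0], [178.0, 200.0, 7.0], [179.0, 200.0, 7.0], [180.0, 200.0, 7.0], [181.0, 201.0, 7.0], [182.0, 201.0, 7.0], [183.0, 201.0, 7.0], [184.0, 201.0, 7.0], [185.0, 201.0, 7.0], [186.0, 201.0, 7.0], [187.0, 202.0, 7.0], [188.0, 202.0, 7.0], [189.0, 202.0, 7.0], [190.0, 202.0, 7.0], [191.0, 202.0, 7.0], [192.0, 202.5, 6.0], [193.0, 203.0, 7.0], [194.0, 203.0, 7.0], [195.0, 203.0, 7.0], [196.0, 203.0, 7.0], [197.0, 203.0, 7.0], [198.0, 203.5, 6.0], [199.0, 204.0, 7.0], [200.0, 204.0, 7.0], [201.0, 205.0, 9.0]]
[  0.18547009 166.94273504]
[ 528.08820562 -281.06185647    0.        ] vertical slope 0.14099804621656328
```

>>> send_rows([
  {"ax":0,"ay":0,"az":0,"dx":0.1,"dy":0,"dz":-0.2,"hand":1},
  {"ax":0,"ay":0,"az":0,"dx":0.1,"dy":0,"dz":-0.4,"hand":1},
  {"ax":0,"ay":0,"az":0,"dx":0,"dy":0,"dz":-0.5,"hand":1},
  {"ax":0,"ay":0,"az":0,"dx":-0.1,"dy":0,"dz":-0.5,"hand":1},
  {"ax":0,"ay":0,"az":0,"dx":-0.1,"dy":0,"dz":-0.5,"hand":1},
])

```text
clock: 10.3
eef_pos: [530.0, -282.9, 124.3]
tool_rot: [-3.124, 1.329, 2.187]
force: [-2.0, -3.0, 1.3]
width: 17.1
gripper_force: 64.9
```

```bash
python3 - <<'E'
from h import *
s=get_image("scene"); st=read_state();print(st["force"],st["torque"],st["qpos"])
q=slope(s,range(176,200),190,215); k=np.polyfit(q[:,0],q[:,1],1); print(k)
P=onz(s,(np.polyval(k,207),207),0); a=proj(s,P+[0,0,25]); b=proj(s,P+[0,0,95]); print(P,"vertical slope",(b-a)[0]/(b-a)[1])
E
```

```text
[-0.9721191  -2.88357563  1.48304565] [ 0.04970013  0.6980406  -0.55324368] [ 0.25455532  1.2355262  -0.45650655  2.43820138  2.14173045  1.95837114
 -1.71129232]
[1.21304348e-01 1.79588768e+02]
[ 529.39900251 -282.20136109    0.        ] vertical slope 0.142093581058327
```

>>> send_rows([
  {"ax":0,"ay":0,"az":0,"dx":0,"dy":0,"dz":0,"hand":0.75},
  {"ax":0,"ay":0,"az":0,"dx":0,"dy":0,"dz":0,"hand":0.7},
  {"ax":0,"ay":0,"az":0,"dx":0,"dy":0,"dz":0,"hand":0.7},
  {"ax":0,"ay":0,"az":0,"dx":0,"dy":0,"dz":0,"hand":0.65},
  {"ax":0,"ay":0,"az":0,"dx":0,"dy":0,"dz":0,"hand":0.65},
])

```text
clock: 10.85
eef_pos: [530.9, -282.1, 124.7]
tool_rot: [-3.134, 1.33, 2.179]
force: [-0.1, 0.3, -0.5]
width: 30.2
gripper_force: 0.0
```

```bash
python3 - <<'E'
from h import *
s=get_image("scene"); st=read_state();print(st["force"],st["torque"],st["width"])
q=slope(s,range(176,200),190,215); k=np.polyfit(q[:,0],q[:,1],1); print(k,q[:,2])
P=onz(s,(np.polyval(k,207),207),0); a=proj(s,P+[0,0,25]); b=proj(s,P+[0,0,95]); print(P,"vertical slope",(b-a)[0]/(b-a)[1])
E
```

```text
[0.39938201 0.83980092 0.80439388] [ 0.82839811  0.60276584 -0.01738557] 30.09919187688371
[1.37173913e-01 1.77425725e+02] [8. 7. 7. 7. 7. 7. 7. 8. 7. 7. 7. 7. 7. 7. 6. 7. 7. 7. 7. 7. 7. 6. 6. 7.]
[ 527.08765352 -280.19205033    0.        ] vertical slope 0.14016185658483096
```

>>> send_rows([
  {"ax":0,"ay":0,"az":0,"dx":0,"dy":0,"dz":0,"hand":0.4},
  {"ax":0,"ay":0,"az":0,"dx":0,"dy":0,"dz":0,"hand":0.4},
  {"ax":0,"ay":0,"az":0,"dx":-0.5,"dy":0,"dz":-0.12,"hand":0.4},
  {"ax":0,"ay":0,"az":0,"dx":-1.5,"dy":0,"dz":-0.36,"hand":0.4},
  {"ax":0,"ay":0,"az":0,"dx":-3,"dy":0,"dz":-0.72,"hand":0.4},
  {"ax":0,"ay":0,"az":0,"dx":-4.5,"dy":0,"dz":-1.1,"hand":0.4},
  {"ax":0,"ay":0,"az":0,"dx":-6,"dy":0,"dz":-1.5,"hand":0.4},
  {"ax":0,"ay":0,"az":0,"dx":-7.5,"dy":0,"dz":-1.9,"hand":0.4},
  {"ax":0,"ay":0,"az":0,"dx":-8,"dy":0,"dz":-2,"hand":0.4},
])

```text
clock: 11.8
eef_pos: [537.3, -282.3, 208.8]
tool_rot: [-3.135, 1.332, 2.172]
force: [-0.7, -0.5, 0.6]
width: 51.1
gripper_force: 0.0
```

```bash
python3 - <<'E'
from h import *
s=get_image("scene"); st=read_state();print(st["qpos"])
q=slope(s,range(176,200),190,215); k=np.polyfit(q[:,0],q[:,1],1); print(k,q[:,2])
P=onz(s,(np.polyval(k,207),207),0); a=proj(s,P+[0,0,25]); b=proj(s,P+[0,0,95]); print(P,"vertical slope",(b-a)[0]/(b-a)[1])
step((527,-280,225),124.2,0)
E
```

```text
[ 0.38700726  1.07160997 -0.69968089  2.46729994  2.09129745  1.98101163
 -1.48138099]
[1.37173913e-01 1.77425725e+02] [8. 7. 7. 7. 7. 7. 7. 8. 7. 7. 7. 7. 7. 7. 6. 7. 7. 7. 7. 7. 7. 6. 6. 7.]
[ 527.08765352 -280.19205033    0.        ] vertical slope 0.14016185658483096
d [-1.39 -0.71 -1.13] a [-0.002  1.332 -0.   ]
```

>>> send_rows([
  {"ax":0,"ay":0.13,"az":0,"dx":-0.3,"dy":-0.1,"dz":-0.2,"hand":0.4},
  {"ax":0,"ay":0.27,"az":0,"dx":-0.6,"dy":-0.2,"dz":-0.4,"hand":0.4},
  {"ax":0,"ay":0.4,"az":0,"dx":-0.9,"dy":-0.4,"dz":-0.7,"hand":0.4},
  {"ax":0,"ay":0.53,"az":0,"dx":-1.4,"dy":-0.7,"dz":-1.1,"hand":0.4},
  {"ax":0,"ay":0.67,"az":0,"dx":-1.4,"dy":-0.7,"dz":-1.1,"hand":0.4},
  {"ax":0,"ay":0.8,"az":0,"dx":-1.4,"dy":-0.7,"dz":-1.1,"hand":0.4},
  {"ax":0,"ay":0.93,"az":0,"dx":-1.4,"dy":-0.7,"dz":-1.1,"hand":0.4},
  {"ax":0,"ay":1.07,"az":0,"dx":-1.4,"dy":-0.7,"dz":-1.1,"hand":0.4},
  {"ax":0,"ay":1.2,"az":0,"dx":-1.4,"dy":-0.7,"dz":-1.1,"hand":0.4},
  {"ax":0,"ay":1.332,"az":0,"dx":-1.4,"dy":-0.7,"dz":-1.1,"hand":0.4},
])

```text
clock: 12.85
eef_pos: [526.9, -280.4, 223.2]
tool_rot: [-3.139, -0.008, 2.165]
force: [0.3, -0.3, 0.6]
width: 51.1
gripper_force: 0.0
```

```bash
python3 - <<'E'
from h import *
s=get_image("scene"); g=get_image("top"); st=read_state();print(st["qpos"])
step((527,-280,170),124.2,0)
im=crop(s,(150,60,270,220),3,None); im2=crop(g,(320,150,440,270),4,None); 
o=np.zeros((480,840,3),np.uint8); o[:,:360]=im;o[:,360:]=im2; cv2.imwrite("pics/c7.png",o[:,:800])
E
```

```text
[ 1.07444287  0.82455843 -1.15445753  1.65204339  0.79568084  1.21676593
  0.32243299]
d [0.35 0.16 5.09] a [-0.003 -0.005 -0.01 ]
```

View pics/c7.png

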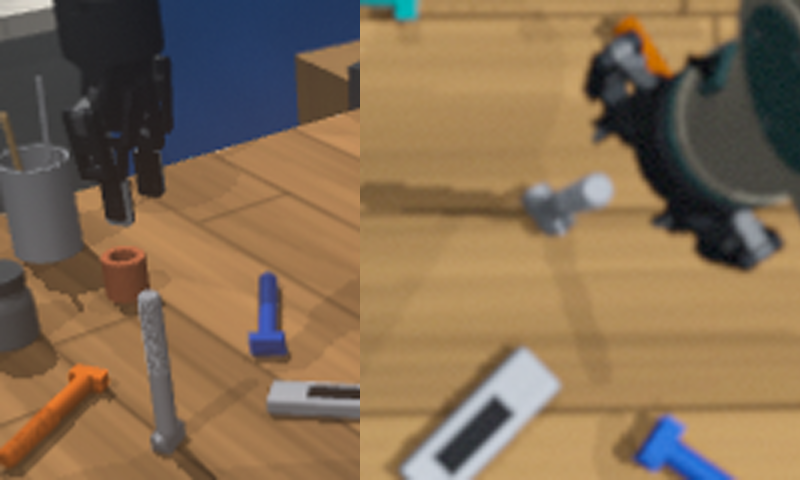

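The bolt stands on its own, with its tip at about (379.3,197.5) in the top view and (200,158.3) in the scene view.

```bash
python3 - <<'E'
from h import *
s=get_image("scene"); g=get_image("top")
p=g["pixels"].astype(int); m=((p.max(2)-p.min(2)<22)&(p.min(2)>125)).astype(np.uint8)
n,l,st,ce=cv2.connectedComponentsWithStats(m)
for i in range(1,n):
    if 372<ce[i,0]<386 and 188<ce[i,1]<206: print(st[i],ce[i],onz(g,ce[i],150))
print(onz(g,(379.3,197.5),150),tri(g,(379.3,197.5),s,(200,158.3)))
# head axis: grey pixels of head region
m=((p.max(2)-p.min(2)<28)&(p.min(2)>85)); ys,xs=np.nonzero(m[190:215,355:376]); q=np.c_[xs+355,ys+190].astype(np.float32); print(len(q),cv2.minAreaRect(q))
print([onz(g,c,7)[:2].round(1) for c in [(362.5,198.5),(371.5,206.5)]])
E
```

```text
[375 193   8   9  52] [378.65384615 197.07692308] [ 527.50030493 -280.40422682  150.        ]
[ 526.44795572 -281.95178157  150.        ] (array([ 525.33692023, -281.55519798,  147.70412106]), np.float64(3.2209182596598045))
97 ((368.4851379394531, 201.85150146484375), (12.537469863891602, 14.328536033630371), 84.2894058227539)
[array([ 538.4, -270.5]), array([ 515.8, -294.9])]
```

>>> send_rows([
  {"ax":0,"ay":0,"az":0,"dx":0.05,"dy":0.1,"dz":2,"hand":0.4},
  {"ax":0,"ay":0,"az":0,"dx":0.05,"dy":0.1,"dz":4,"hand":0.4},
  {"ax":0,"ay":0,"az":0,"dx":0.05,"dy":0.1,"dz":6,"hand":0.4},
  {"ax":0,"ay":0,"az":0,"dx":0.05,"dy":0.1,"dz":8,"hand":0.4},
  {"ax":0,"ay":0,"az":0,"dx":0.05,"dy":0.1,"dz":9.5,"hand":0.4},
  {"ax":0,"ay":0,"az":0,"dx":0.05,"dy":0.1,"dz":10.5,"hand":0.4},
  {"ax":0,"ay":0,"az":0,"dx":0.05,"dy":0.1,"dz":10.5,"hand":0.4},
  {"ax":0,"ay":0,"az":0,"dx":0.05,"dy":0.1,"dz":10.5,"hand":0.4},
])

```text
clock: 13.85
eef_pos: [527.9, -278.7, 118.2]
tool_rot: [-3.139, -0.002, 2.167]
force: [-0.2, -0.2, 0.9]
width: 51.4
gripper_force: 0.0
```

>>> send_rows([
  {"ax":0,"ay":0,"az":0,"dx":0,"dy":0,"dz":0,"hand":0.6},
  {"ax":0,"ay":0,"az":0,"dx":0,"dy":0,"dz":0,"hand":0.7},
  {"ax":0,"ay":0,"az":0,"dx":0,"dy":0,"dz":0,"hand":0.8},
  {"ax":0,"ay":0,"az":0,"dx":0,"dy":0,"dz":0,"hand":1},
  {"ax":0,"ay":0,"az":0,"dx":0,"dy":0,"dz":0,"hand":1},
  {"ax":0,"ay":0,"az":0,"dx":0,"dy":0,"dz":0,"hand":1},
  {"ax":0,"ay":0,"az":0,"dx":0,"dy":0,"dz":0,"hand":1},
])

```text
clock: 14.55
eef_pos: [527.6, -279.4, 118.6]
tool_rot: [-3.138, -0.001, 2.166]
force: [-1.6, -1.9, 6.3]
width: 17.9
gripper_force: 58.5
```

```bash
python3 - <<'E'
from h import *
print(read_state()["qpos"]); g=get_image("top")
T=lambda u,v:(125+(u-400)/4,175+v/4)
print("ob",onz(g,T(478,180),119))
print([onz(g,(c,r),50)[:2].round(1) for c,r in((194.3,185),(194,255),(205,177),(205,266.5))])
print(step((479,185,235),90,0))
E
```

```text
[ 1.02700655  0.93376526 -1.05915485  1.75212452  0.93799461  1.05737104
  0.21498448]
ob [481.39481952 296.43504458 119.        ]
[array([576.5, 185.8]), array([391.1, 186.6]), array([597.5, 157.3]), array([360.6, 157.7])]
d [ 41.18  21.97 -11.69] a [-0.004  0.     0.595]
(array([ 41.18063634,  21.97197049, -11.68817289]), array([-3.77430112e-03,  2.89943237e-04,  5.95309440e-01]))
```

>>> send_rows([
  {"ax":0,"ay":0,"az":0,"dx":0,"dy":0,"dz":-1,"hand":1},
  {"ax":0,"ay":0,"az":0,"dx":0,"dy":0,"dz":-3,"hand":1},
  {"ax":0,"ay":0,"az":0,"dx":0,"dy":0,"dz":-5.5,"hand":1},
  {"ax":0,"ay":0,"az":0.05,"dx":2,"dy":1,"dz":-8,"hand":1},
  {"ax":0,"ay":0,"az":0.1,"dx":5,"dy":2.7,"dz":-10,"hand":1},
  {"ax":0,"ay":0,"az":0.17,"dx":8.5,"dy":4.5,"dz":-11.7,"hand":1},
  {"ax":0,"ay":0,"az":0.24,"dx":12,"dy":6.4,"dz":-11.7,"hand":1},
  {"ax":0,"ay":0,"az":0.3,"dx":15.5,"dy":8.3,"dz":-11.7,"hand":1},
  {"ax":0,"ay":0,"az":0.37,"dx":19,"dy":10.1,"dz":-11.7,"hand":1},
  {"ax":0,"ay":0,"az":0.44,"dx":22,"dy":11.7,"dz":-11.7,"hand":1},
])

```text
clock: 15.6
eef_pos: [500.8, -28.4, 236.2]
tool_rot: [-3.139, -0.001, 1.726]
force: [0.2, -0.3, -4.2]
width: 18.4
gripper_force: 58.9
```

```bash
python3 - <<'E'
from h import *
print(read_state()["qpos"])
print(step((420,186,225),90,0))
E
```

```text
[ 0.69682672  0.6152362  -1.08070253  1.8973653   0.63617289  1.02658403
 -0.50712784]
d [22.43 -4.68  1.15] a [-0.003 -0.001  0.155]
(array([22.42909742, -4.67960948,  1.14811559]), array([-0.00252071, -0.00053865,  0.15478736]))
```

```bash
python3 - <<'E'
from h import *
print(step((480,186,200),90,0))
E
```

```text
d [21.5   1.25  3.63] a [-0.003 -0.001  0.155]
(array([21.50225447,  1.25481016,  3.63279376]), array([-0.00252071, -0.00053865,  0.15478736]))
```

>>> send_rows([
  {"ax":0,"ay":0,"az":0.02,"dx":3,"dy":0.2,"dz":0,"hand":1},
  {"ax":0,"ay":0,"az":0.05,"dx":6.5,"dy":0.4,"dz":0,"hand":1},
  {"ax":0,"ay":0,"az":0.08,"dx":10,"dy":0.6,"dz":0,"hand":1},
  {"ax":0,"ay":0,"az":0.1,"dx":13.5,"dy":0.8,"dz":0.5,"hand":1},
  {"ax":0,"ay":0,"az":0.13,"dx":17,"dy":1,"dz":1.5,"hand":1},
  {"ax":0,"ay":0,"az":0.155,"dx":20,"dy":1.2,"dz":2.5,"hand":1},
  {"ax":0,"ay":0,"az":0.155,"dx":21.5,"dy":1.25,"dz":3.6,"hand":1},
  {"ax":0,"ay":0,"az":0.155,"dx":21.5,"dy":1.25,"dz":3.6,"hand":1},
  {"ax":0,"ay":0,"az":0.155,"dx":21.5,"dy":1.25,"dz":3.6,"hand":1},
])

```text
clock: 16.5
eef_pos: [480.0, 183.3, 199.5]
tool_rot: [-3.138, 0.001, 1.573]
force: [0.6, -1.4, -3.6]
width: 18.5
gripper_force: 59.0
```

```bash
python3 - <<'E'
from h import *
s=get_image("scene"); st=read_state(); print(st["qpos"])
step((480,186,200),90,0)
a=crop(s,(280,185,380,305),5,None); g=get_image("top"); b=crop(g,(165,195,225,255),5,None)
o=np.zeros((600,800,3),np.uint8); o[:,:500]=a; o[:300,500:]=b; cv2.imwrite("pics/c8.png",o)
e=st["eef_pos"]
for dz in(31,-118): print(proj(s,e+[0,0,dz]),proj(g,e+[0,0,dz]))
F=e-[0,0,118.5]
for d in((18.5,0),(-18.5,0)): print("head end",proj(s,F+[d[0],d[1],0]))
E
```

```text
[ 0.19579517  0.64248309 -0.95406235  1.90913519  0.64898757  0.93875983
 -1.07297736]
d [ 0.34 -0.05 -0.05] a [-0.003  0.001  0.   ]
[353.94586774 201.70367427] [179.75146743 217.31082929]
[346.90430158 264.97266006] [193.10817856 220.468811  ]
head end [340.3704062  269.41437761]
head end [353.24694526 261.01108346]
```

View pics/c8.png

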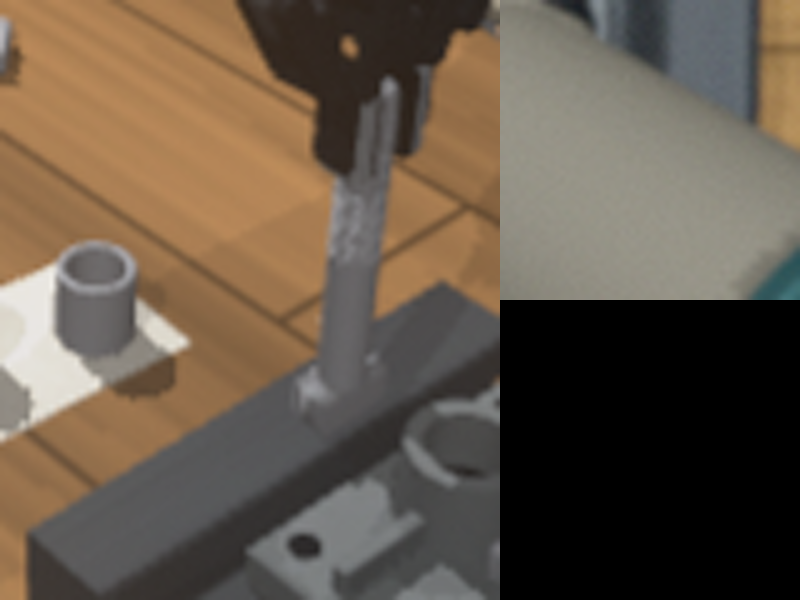

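I've now viewed all ten pictures, so the rest goes by numbers. I'll bring the bolt over bare wood, nearer the scene camera, to measure the yaw of its head.

>>> send_rows([
  {"ax":0,"ay":0,"az":0,"dx":-0.5,"dy":3,"dz":0,"hand":1},
  {"ax":0,"ay":0,"az":0,"dx":-1,"dy":6.5,"dz":0,"hand":1},
  {"ax":0,"ay":0,"az":0,"dx":-1.5,"dy":10,"dz":0,"hand":1},
  {"ax":0,"ay":0,"az":0,"dx":-2,"dy":13.5,"dz":0,"hand":1},
  {"ax":0,"ay":0,"az":0,"dx":-2.7,"dy":17,"dz":0,"hand":1},
  {"ax":0,"ay":0,"az":0,"dx":-3.3,"dy":20,"dz":0,"hand":1},
  {"ax":0,"ay":0,"az":0,"dx":-3.3,"dy":20,"dz":0,"hand":1},
  {"ax":0,"ay":0,"az":0,"dx":-3.3,"dy":20,"dz":0,"hand":1},
])

```text
clock: 17.4
eef_pos: [680.4, 148.6, 197.7]
tool_rot: [-3.136, 0.0, 1.569]
force: [-0.8, 0.4, -3.6]
width: 18.3
gripper_force: 59.5
```

```bash
python3 - <<'E'
from h import *
s=get_image("scene"); st=read_state(); e=st["eef_pos"]; print(e)
F=e-[0,0,118.6]; f=proj(s,F); print("foot px",f, "tip",proj(s,e+[0,0,31]))
c=f.round().astype(int)
p=s["pixels"].astype(int)
m=((p.max(2)-p.min(2)<30)).astype(np.uint8)
n,l,stt,ce=cv2.connectedComponentsWithStats(m)
sub=l[c[1]-30:c[1]+14,c[0]-22:c[0]+22]
lab=np.bincount(sub[sub>0]).argmax(); print(stt[lab])
for r,row in enumerate(sub): 
    k=np.nonzero(row==lab)[0]
    if len(k): print(c[1]-30+r,c[0]-22+k.min(),c[0]-22+k.max(),len(k))
np.save("sub.npy",p[c[1]-34:c[1]+16,c[0]-26:c[0]+26]); print(c)
E
```

```text
[679.6004322  149.52731789 198.03793416]
foot px [255.80249573 306.52358666] tip [251.56597914 240.42817584]
[  186     0   131   314 19339]
277 240 275 36
278 241 275 35
279 242 274 33
280 243 273 31
281 244 273 30
282 244 272 29
283 245 271 26
284 246 271 22
285 247 270 17
286 248 269 13
287 249 259 11
288 249 259 11
289 249 259 11
290 249 259 11
291 249 259 11
292 249 259 11
293 249 260 12
294 249 261 13
295 249 262 14
296 250 263 14
297 250 264 15
298 250 264 15
299 249 265 17
300 247 265 19
301 246 265 20
302 245 265 21
303 245 265 21
304 245 265 21
305 245 264 20
306 245 262 18
307 246 261 16
308 246 259 14
309 246 258 13
310 247 256 10
311 248 255 8
312 248 253 6
313 250 252 3
[256 307]
```

```bash
python3 - <<'E'
from h import *
s=get_image("scene"); z=read_state()["eef_pos"][2]-118.6
R=np.array([onz(s,(c+.5,r),z)[:2] for r,c in zip(range(305,313),(264,262,261,259,258,256,255,253))])
L=np.array([onz(s,(c-.5,r),z)[:2] for r,c in zip(range(306,313),(245,246,246,246,247,248,248))])
for q in (R,L):
    v=cv2.fitLine(q.astype(np.float32),cv2.DIST_L2,0,.01,.01).ravel(); print(np.degrees(np.arctan2(v[1],v[0])),q[0],q[-1])
print([onz(s,p,z)[:2] for p in ((265.5,304.5),(251,313.8),(244.6,306))])
E
```

```text
0.88791406 [665.91552707 156.90858514] [690.25785597 156.93456304]
74.5188 [694.10087857 135.73398639] [698.16146605 150.14564014]
[array([663.85483524, 157.15307499]), array([695.94502709, 157.30906756]), array([693.96709345, 135.84904758])]
```

```bash
python3 - <<'E'
from h import *
s=get_image("scene"); gr=cv2.cvtColor(cv2.imread("pics/scene0.png"),cv2.COLOR_BGR2GRAY)
print([onz(s,p,50)[:2].round(1) for p in ((299.5,304.2),(380,251),(286,291))])
for c in (310,320,330,340,350,360):
    col=gr[:,c].astype(int); r0=int(304.2+(c-299.5)*(251-304.2)/80.5); d=col[r0-14:r0+18]
    print(c,r0-14,d.tolist())
E
```

```text
[array([599.3, 176.2]), array([366.3, 177.2]), array([596.6, 134.6])]
310 283 [86, 87, 87, 87, 88, 88, 87, 87, 88, 88, 87, 86, 85, 81, 73, 59, 53, 52, 51, 51, 51, 51, 52, 49, 48, 49, 50, 60, 76, 83, 73, 57]
320 276 [85, 85, 86, 86, 87, 87, 87, 86, 87, 87, 87, 87, 84, 85, 77, 64, 56, 53, 50, 50, 51, 51, 51, 48, 47, 48, 49, 56, 70, 83, 85, 85]
330 270 [85, 83, 83, 85, 85, 85, 85, 86, 85, 85, 86, 86, 85, 81, 70, 59, 53, 49, 50, 50, 50, 49, 51, 60, 94, 107, 84, 70, 70, 70, 69, 68]
340 263 [83, 83, 82, 82, 84, 84, 84, 83, 85, 84, 85, 85, 84, 83, 76, 62, 54, 51, 50, 49, 49, 50, 48, 57, 91, 119, 128, 128, 103, 44, 43, 43]
350 256 [82, 83, 83, 83, 83, 83, 83, 83, 83, 84, 83, 84, 84, 83, 79, 70, 60, 52, 48, 48, 47, 48, 48, 46, 67, 106, 126, 126, 126, 127, 127, 125]
360 250 [82, 82, 83, 83, 84, 84, 83, 83, 84, 85, 85, 84, 84, 82, 79, 68, 55, 50, 49, 48, 63, 76, 78, 81, 78, 78, 82, 78, 74, 74, 73, 73]
```

>>> send_rows([
  {"ax":0,"ay":0,"az":0,"dx":0.6,"dy":-3,"dz":0,"hand":1},
  {"ax":0,"ay":0,"az":0,"dx":1.2,"dy":-6.5,"dz":0,"hand":1},
  {"ax":0,"ay":0,"az":0,"dx":2,"dy":-10,"dz":0,"hand":1},
  {"ax":0,"ay":0,"az":0,"dx":2.7,"dy":-13.5,"dz":0,"hand":1},
  {"ax":0,"ay":0,"az":0,"dx":3.4,"dy":-17,"dz":0,"hand":1},
  {"ax":0,"ay":0,"az":0,"dx":3.95,"dy":-20,"dz":0,"hand":1},
  {"ax":0,"ay":0,"az":0.01,"dx":3.95,"dy":-20,"dz":1,"hand":1},
  {"ax":0,"ay":0,"az":0.015,"dx":3.95,"dy":-20,"dz":2,"hand":1},
  {"ax":0,"ay":0,"az":0.015,"dx":3.95,"dy":-20,"dz":2,"hand":1},
  {"ax":0,"ay":0,"az":0.015,"dx":3.95,"dy":-20,"dz":2,"hand":1},
])

```text
clock: 18.55
eef_pos: [480.7, 189.4, 178.6]
tool_rot: [-3.137, 0.0, 1.555]
force: [0.1, 0.6, -3.8]
width: 18.4
gripper_force: 59.7
```

```bash
python3 - <<'E'
from h import *
print(read_state()["eef_pos"]);step((480,189,165),89.1,0)
E
```

```text
[480.72910504 189.44021551 178.58679611]
d [-0.04 -0.07  1.36] a [-0.004  0.     0.   ]
```

Next I lower gently into the slot and watch the force.

>>> send_rows([
  {"ax":0,"ay":0,"az":0,"dx":0,"dy":0,"dz":0.4,"hand":1},
  {"ax":0,"ay":0,"az":0,"dx":0,"dy":0,"dz":0.8,"hand":1},
  {"ax":0,"ay":0,"az":0,"dx":0,"dy":0,"dz":1.1,"hand":1},
  {"ax":0,"ay":0,"az":0,"dx":0,"dy":0,"dz":1.3,"hand":1},
  {"ax":0,"ay":0,"az":0,"dx":0,"dy":0,"dz":1.4,"hand":1},
  {"ax":0,"ay":0,"az":0,"dx":0,"dy":0,"dz":1.4,"hand":1},
])

```text
clock: 19.15
eef_pos: [480.0, 189.8, 164.7]
tool_rot: [-3.138, 0.0, 1.557]
force: [-0.2, 0.3, -4.1]
width: 18.4
gripper_force: 59.9
```

>>> send_rows([
  {"ax":0,"ay":0,"az":0,"dx":0,"dy":0,"dz":0.2,"hand":1},
  {"ax":0,"ay":0,"az":0,"dx":0,"dy":0,"dz":0.4,"hand":1},
  {"ax":0,"ay":0,"az":0,"dx":0,"dy":0,"dz":0.6,"hand":1},
  {"ax":0,"ay":0,"az":0,"dx":0,"dy":0,"dz":0.8,"hand":1},
  {"ax":0,"ay":0,"az":0,"dx":0,"dy":0,"dz":0.8,"hand":1},
])

```text
clock: 19.65
eef_pos: [480.0, 189.7, 156.6]
tool_rot: [-3.137, 0.0, 1.557]
force: [-0.3, 0.4, -5.5]
width: 18.3
gripper_force: 59.9
```

Entering freely, with no contact. I'll go on down; the floor should come at a TCP z of about 129.

>>> send_rows([
  {"ax":0,"ay":0,"az":0,"dx":0,"dy":0,"dz":0.3,"hand":1},
  {"ax":0,"ay":0,"az":0,"dx":0,"dy":0,"dz":0.6,"hand":1},
  {"ax":0,"ay":0,"az":0,"dx":0,"dy":0,"dz":0.9,"hand":1},
  {"ax":0,"ay":0,"az":0,"dx":0,"dy":0,"dz":1.2,"hand":1},
  {"ax":0,"ay":0,"az":0,"dx":0,"dy":0,"dz":1.5,"hand":1},
  {"ax":0,"ay":0,"az":0,"dx":0,"dy":0,"dz":1.8,"hand":1},
  {"ax":0,"ay":0,"az":0,"dx":0,"dy":0,"dz":2.1,"hand":1},
  {"ax":0,"ay":0,"az":0,"dx":0,"dy":0,"dz":2.4,"hand":1},
  {"ax":0,"ay":0,"az":0,"dx":0,"dy":0,"dz":2.4,"hand":1},
])

```text
clock: 20.55
eef_pos: [479.8, 189.6, 132.4]
tool_rot: [-3.137, 0.0, 1.557]
force: [0.3, 0.5, -3.9]
width: 18.4
gripper_force: 59.9
```

>>> send_rows([
  {"ax":0,"ay":0,"az":0,"dx":0,"dy":0,"dz":0.15,"hand":1},
  {"ax":0,"ay":0,"az":0,"dx":0,"dy":0,"dz":0.3,"hand":1},
  {"ax":0,"ay":0,"az":0,"dx":0,"dy":0,"dz":0.35,"hand":1},
  {"ax":0,"ay":0,"az":0,"dx":0,"dy":0,"dz":0.4,"hand":1},
  {"ax":0,"ay":0,"az":0,"dx":0,"dy":0,"dz":0.4,"hand":1},
])

```text
clock: 21.05
eef_pos: [480.0, 189.6, 128.8]
tool_rot: [-3.138, 0.0, 1.556]
force: [-0.2, 1.1, -3.1]
width: 18.3
gripper_force: 59.9
```

>>> send_rows([
  {"ax":0,"ay":0,"az":0.1,"dx":0,"dy":0,"dz":0,"hand":1},
  {"ax":0,"ay":0,"az":0.2,"dx":0,"dy":0,"dz":0,"hand":1},
  {"ax":0,"ay":0,"az":0.3,"dx":0,"dy":0,"dz":0,"hand":1},
  {"ax":0,"ay":0,"az":0.4,"dx":0,"dy":0,"dz":0,"hand":1},
  {"ax":0,"ay":0,"az":0.5,"dx":0,"dy":0,"dz":0,"hand":1},
  {"ax":0,"ay":0,"az":0.6,"dx":0,"dy":0,"dz":0,"hand":1},
  {"ax":0,"ay":0,"az":0.7,"dx":0,"dy":0,"dz":0,"hand":1},
  {"ax":0,"ay":0,"az":0.8,"dx":0,"dy":0,"dz":0,"hand":1},
])

```text
clock: 21.85
eef_pos: [479.8, 189.6, 128.9]
tool_rot: [-3.139, 0.003, 0.752]
force: [-0.1, 0.1, -3.6]
width: 18.5
gripper_force: 59.9
```

```bash
python3 - <<'E'
from h import *
st=read_state();print(st["qpos"],st["torque"])
E
```

```text
[-0.0064334   0.66586317 -0.64404353  1.9716942   0.60453422  0.70732331
 -1.8432549 ] [ 0.01984198 -0.0076237   0.017342  ]
```

>>> send_rows([
  {"ax":0,"ay":0,"az":0.1,"dx":0,"dy":0,"dz":0,"hand":1},
  {"ax":0,"ay":0,"az":0.2,"dx":0,"dy":0,"dz":0,"hand":1},
  {"ax":0,"ay":0,"az":0.3,"dx":0,"dy":0,"dz":0,"hand":1},
  {"ax":0,"ay":0,"az":0.4,"dx":0,"dy":0,"dz":0,"hand":1},
  {"ax":0,"ay":0,"az":0.5,"dx":0,"dy":0,"dz":0,"hand":1},
  {"ax":0,"ay":0,"az":0.6,"dx":0,"dy":0,"dz":0,"hand":1},
  {"ax":0,"ay":0,"az":0.68,"dx":0,"dy":0,"dz":0,"hand":1},
  {"ax":0,"ay":0,"az":0.75,"dx":0,"dy":0,"dz":0,"hand":1},
])

```text
clock: 22.65
eef_pos: [479.5, 189.5, 128.8]
tool_rot: [3.141, 0.005, 0.004]
force: [-1.1, -0.5, -3.5]
width: 18.4
gripper_force: 59.8
```

```bash
python3 - <<'E'
from h import *
st=read_state();print(st["qpos"],st["torque"])
E
```

```text
[-0.13807137  0.62203654 -0.43558247  1.97565033  0.42308521  0.63775854
 -2.41504931] [-0.1704765   0.11686106  0.0625592 ]
```

>>> send_rows([
  {"ax":0,"ay":0,"az":0.04,"dx":0,"dy":0,"dz":0,"hand":1},
  {"ax":0,"ay":0,"az":0.08,"dx":0,"dy":0,"dz":0,"hand":1},
  {"ax":0,"ay":0,"az":0.12,"dx":0,"dy":0,"dz":0,"hand":1},
  {"ax":0,"ay":0,"az":0.12,"dx":0,"dy":0,"dz":0,"hand":1},
])

```text
clock: 23.05
eef_pos: [479.5, 189.1, 128.7]
tool_rot: [3.14, 0.005, -0.114]
force: [-0.8, -1.2, -2.7]
width: 18.5
gripper_force: 59.7
```

```bash
python3 - <<'E'
from h import *
st=read_state();print(st["qpos"],st["torque"])
E
```

```text
[-0.15998559  0.61702768 -0.40160844  1.97645586  0.39279164  0.62888512
 -2.50253368] [-0.6058894   0.34313066  0.15261295]
```

>>> send_rows([
  {"ax":0,"ay":0,"az":0.03,"dx":0,"dy":0,"dz":0.05,"hand":1},
  {"ax":0,"ay":0,"az":0.05,"dx":0,"dy":0,"dz":0.1,"hand":1},
  {"ax":0,"ay":0,"az":0.05,"dx":0,"dy":0,"dz":0.1,"hand":1},
])

```text
clock: 23.35
eef_pos: [479.9, 189.3, 128.5]
tool_rot: [3.139, 0.003, -0.163]
force: [-3.2, -3.7, 5.2]
width: 18.4
gripper_force: 60.8
```

```bash
python3 - <<'E'
from h import *
st=read_state();print(st["torque"],st["force"])
E
```

```text
[-0.97283886  0.8300075   0.60786975] [-3.20601233 -3.65098342  5.1518873 ]
```

It has reached the stop (moment 0.6 N m) and the foot is on the floor. I'll release it and rise clear.

>>> send_rows([
  {"ax":0,"ay":0,"az":-0.02,"dx":0,"dy":0,"dz":-0.03,"hand":1},
  {"ax":0,"ay":0,"az":-0.02,"dx":0,"dy":0,"dz":-0.03,"hand":0.75},
  {"ax":0,"ay":0,"az":-0.02,"dx":0,"dy":0,"dz":-0.03,"hand":0.7},
  {"ax":0,"ay":0,"az":-0.02,"dx":0,"dy":0,"dz":-0.03,"hand":0.6},
  {"ax":0,"ay":0,"az":-0.02,"dx":0,"dy":0,"dz":-0.03,"hand":0.5},
  {"ax":0,"ay":0,"az":-0.02,"dx":0,"dy":0,"dz":-0.03,"hand":0.4},
  {"ax":0,"ay":0,"az":-0.02,"dx":0,"dy":0,"dz":-1,"hand":0.4},
  {"ax":0,"ay":0,"az":-0.02,"dx":0,"dy":0,"dz":-3,"hand":0.4},
  {"ax":0,"ay":0,"az":-0.02,"dx":0,"dy":0,"dz":-5,"hand":0.4},
  {"ax":0,"ay":0,"az":-0.02,"dx":0,"dy":0,"dz":-8,"hand":0.4},
])

```text
clock: 24.35
eef_pos: [479.5, 189.4, 208.4]
tool_rot: [3.14, 0.006, -0.143]
force: [1.1, 0.5, -0.5]
width: 51.2
gripper_force: 0.0
```

>>> send_rows([
  {"ax":0,"ay":0,"az":0,"dx":0,"dy":0,"dz":-3,"hand":0.4},
  {"ax":0,"ay":0,"az":0,"dx":0,"dy":0,"dz":-5,"hand":0.4},
  {"ax":0,"ay":0,"az":0,"dx":0,"dy":0,"dz":-5,"hand":0.4},
])

```text
clock: 24.65
eef_pos: [482.1, 190.9, 261.3]
tool_rot: [-3.139, -0.002, -0.144]
force: [1.7, 0.3, -0.3]
width: 51.4
gripper_force: 0.0
```

```bash
python3 - <<'E'
from h import *
s=get_image("scene"); B=cv2.cvtColor(cv2.imread("pics/scene0.png"),cv2.COLOR_BGR2GRAY).astype(int)
gr=cv2.cvtColor(s["pixels"],cv2.COLOR_RGB2GRAY).astype(int)
F=np.array([480,187.5,10.]); f,t=proj(s,F+[0,0,45]),proj(s,F+[0,0,150]); print("expected px z55",f,"tip",t)
p=s["pixels"].astype(int)
for r in range(int(t[1])-4,int(f[1])+2,3):
    k=np.nonzero((abs(gr[r]-B[r])>12)[330:370])[0]; g=np.nonzero((p[r].max(1)-p[r].min(1)<25)[330:370])[0]
    print(r,(330+k.min(),330+k.max()) if len(k) else 0,(330+g.min(),330+g.max(),len(g)) if len(g) else 0)
E
```

```text
expected px z55 [347.82200528 276.08233878] tip [352.57714986 234.57104832]
230 (np.int64(330), np.int64(369)) 0
233 (np.int64(330), np.int64(358)) (np.int64(352), np.int64(356), 5)
236 (np.int64(330), np.int64(358)) (np.int64(349), np.int64(359), 11)
239 (np.int64(330), np.int64(359)) (np.int64(349), np.int64(358), 10)
242 (np.int64(348), np.int64(359)) (np.int64(348), np.int64(369), 14)
245 (np.int64(349), np.int64(359)) (np.int64(348), np.int64(369), 19)
248 (np.int64(349), np.int64(358)) (np.int64(348), np.int64(369), 22)
251 (np.int64(348), np.int64(357)) (np.int64(348), np.int64(369), 22)
254 (np.int64(347), np.int64(356)) (np.int64(347), np.int64(369), 23)
257 (np.int64(346), np.int64(356)) (np.int64(342), np.int64(369), 28)
260 (np.int64(346), np.int64(356)) (np.int64(337), np.int64(369), 33)
263 (np.int64(346), np.int64(355)) (np.int64(332), np.int64(369), 38)
266 (np.int64(346), np.int64(368)) (np.int64(330), np.int64(369), 40)
269 (np.int64(348), np.int64(366)) (np.int64(330), np.int64(369), 40)
272 (np.int64(347), np.int64(364)) (np.int64(330), np.int64(369), 40)
275 (np.int64(345), np.int64(359)) (np.int64(330), np.int64(369), 40)
```

```bash
python3 -c "
from cell import *
print(finish_job())"
```

```text
the job is handed in; nothing more can be done
None
```

The job is handed in at about 25 s of the 72 s: the T-bolt stands upright in the free slot, about level with the other clamp's bolt, turned clockwise until it stopped crosswise under the lips and let go; no verdict came back, and I did not re-check at the end that the strap, nut and sleeves had not moved.

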